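Unlatch the garnish caddy, break its stuck seal and hold the lid ajar

TASK

The garnish caddy's lid is latched and stuck on its rubber seal, and it needs airing before service. Swing the red latch lever right out until it points away from the caddy's front and leave it there, then pull the lid up by the blue bar on top until the seal lets go, keeping control so that it never flies open more than about 8 cm at the front. Finish while still holding the bar, with the lid steady and about 3 cm open at its front edge, and leave the other things on the table alone.

Things in the scene. Friction and masses are not known exactly. Their poses are not given: they have to be found in the camera images.
- caddy: Black bar garnish caddy with clear, white-edged lid, 352 mm wide (y) x 194 mm deep (x, with the lid's lip) x 118 mm high to the lid's flat top. Fixed to the table. Origin: on the table under its centre; x points to its back (hinge side), y to the left seen from the front, z up. Its front (-x) faces the robot, turned by up to about 15 degrees.
- caddy_lid (a joint): Hinge of the clear lid along the caddy's back, rad: 0 shut, grows as its front rises (1.83 fully open). The front edge is 165 mm from the hinge, so 0.18 rad is about 30 mm open at the front. While the latch lever is over the lid's lug the lid can lift only about 0.01 rad. It does not stay up: released, it sinks back and rests on the seal at about 0.07 rad.
- lid_hinge (a point): A fixed point on the lid's hinge line, at the middle of the caddy's back: 86 mm behind the caddy's origin, 95 mm above the table. The hinge line runs along the caddy's y.
- lid_pull: Blue pull bar fixed on the lid near its front: a round bar 12 mm thick, 90 mm long, along the caddy's y, on two standoffs 84 mm apart. Origin: on the lid's top surface below the bar's middle (lid shut: 40 mm in front and 20 mm right (-y) of the caddy's centre, 118 mm above the table). z is up off the lid, y along the bar.
- pull_grip (a point): Centre of the pull bar, 32 mm above the lid's top (150 mm above the table when shut), 126 mm in front of and 55 mm above the hinge line; 26 mm free below it. Unlatched, the seal resists most at the start: 10 to 20 N of upward pull here; it gives way within the first 0.09 rad of lid (about 11 mm here), where the lid kicks up slightly, and then only its weight is felt.
- latch (a joint): Red latch lever on the caddy's front, turning on an upright pivot, rad: 0 latched (lever along the caddy's front, pointing to -y, over the lid's lug), grows as its free end swings out to -x (clockwise seen from above) up to the stop at 1.5, where it points away from the front. Starts between 0 and 0.15. Light friction (1 to 2 N at the peg); stays where it is left.
- latch_peg (a point): Top centre of the red upright round peg on the lever's free end: 12 mm thick, free from 107 mm to 153.5 mm above the table, 64 mm from the pivot; this point is 153.5 mm above the table. The lid's top behind it is 118 mm high.
- latch_pivot (a point): Pivot of the lever (fixed), in the caddy's frame 94 mm to the front (-x), 150 mm to the left (+y), 99.5 mm above the table.
- salt_shaker: Bystander: glass salt shaker, 44 x 44 x 90 mm, loose; origin under its centre. Left of the caddy.
- chilli_sauce: Bystander: small sauce bottle with pink sauce and a gold cap, 45 x 46 x 193 mm, loose; origin under its centre. Left of the caddy, to the back.
- tumbler2: Bystander: clear stemless tumbler, 84 x 84 x 85 mm, loose; origin under its centre. Right of the caddy.
- jigger: Bystander: steel hourglass jigger, 44 x 44 x 84 mm, loose; origin under its centre. Right of the caddy, nearer the robot.
- soda_can: Bystander: orange soda can, 53 x 53 x 134 mm, loose; origin under its centre. Right of the caddy, to the back.

How it is judged (in metres and radians):
On the way, in this order (a step that is already met when the one before it is completed fails the run):
1. the latch lever is swung out while the lid is still shut (value of joint latch above 1.1 rad and value of joint caddy_lid below 0.03 rad), for 0.2 s.
2. the seal is broken and the lid is lifted by its bar (value of joint caddy_lid above 0.115 rad and contact force between the fingers and lid_pull above 1 N), for 0.2 s.
At the end, for the whole second after the job is handed in: The gripper still holds the lid by its bar (over 1 N between fingers and bar), the lid is still (under 0.05 rad/s) and open between 0.115 and 0.27 rad (about 19 to 45 mm at the front edge), and the latch lever stands swung out by more than 1.1 rad (all of step 2 and value of joint caddy_lid below 0.27 rad and velocity of joint caddy_lid between -0.05 and 0.05 rad/s and value of joint latch above 1.1 rad); the arm keeps its last pose, push and grip.
It fails at once if the lid flies or is pulled open by more than 9 cm at its front (0.55 rad) (value of joint caddy_lid above 0.55 rad).
It fails at once if the lid is forced up past the latched lever (value of joint caddy_lid above 0.05 rad and value of joint latch below 0.3 rad).
It fails at once if a loose bystander is shifted by more than 3 cm or knocked over (distance of any of salt_shaker, chilli_sauce, tumbler2, jigger, soda_can from where it was at the start of the episode above 0.03 m or angle between any of salt_shaker, chilli_sauce, tumbler2, jigger, soda_can's own z axis and vertical above 0.5 rad).
It also fails if it takes over 42 s, if anything falls off the work surface, if the arm or the gripper's body presses on something with over 40 N, if the wrist force passes 120 N, or if a joint passes its speed limit or range.

ROBOT

A 7-joint arm with a two-finger parallel gripper is mounted at the origin on the work surface; the furniture and walls round the work are solid. World frame = base frame: x ahead of the robot, y to its left, z up, the work surface at z = 0. Lengths are in mm, angles in rad, forces in N, time in s.
With the tool pointing down it reaches from about 375 to 925 mm from the base axis. Payload 3.1 kg.
Tool frame: the origin (TCP) lies midway between the tips of the shut fingers; the grasp point (between the pads) lies 19 mm behind it (r.pinch_z is the distance from the TCP to the grasp point, in mm); z points along the fingers, x is the direction in which the jaws open and shut, and the axes are right-handed (so a half turn about z gives the same grasp; the last joint's range is limited). The gripper opens to 85 mm and grips with 20 to 120 N. Pads are 22 mm wide; open, the fingers measure 114 mm over their backs; the gripper's body (76 mm by 85 mm) begins 54 mm behind the grasp point. The pads swing forward as they close: fully open they stand 13 mm farther back than shut.
Start: joints at [-1.215, 0.383, 0.044, 1.598, -0.018, 1.161, -0.05], TCP at [284.929, 584.225, 231.269] pointing down, gripper open.
Joint ranges: [-2.61, 2.61], [-0.41, 2.15], [-1.48, 1.57], [0, 2.5], [-1.57, 4.71], [0.05, 1.97], [-2.85, 2.85]. Speed limits (rad/s): [2.79, 2.79, 3.14, 3.14, 3.14, 3.14, 3.14].

INTERFACE

Orientations are given as a unit quaternion [x, y, z, w].
In Python, from workcell import r gives the robot as it stands. The module is installed in compiled form; this text tells all that it offers.
- The arm moves only by the tool apply_moves, never from a script. Its argument "motion" is one flat list of numbers, 5 for each row, row after row: the shift along the tool's x, y, z normalised to -1 to 1, where 1 is 4 cm, then the turn about the tool's z normalised to -1 to 1, where 1 is 0.15 rad, then the opening, from 0 (shut) to 1 (fully open). A call has 1 to 10 rows; each row shifts and turns the commanded pose from where the row before left it, along the tool's axes as they then stand; what a row does not reach is not made up. A row lasts 1/10 s, in which the tool goes at most 50 mm and 8.59 degrees, less where a joint would pass 70% of its speed; a pose out of reach is approached as far as the arm can. A call with a number of a shift or a turn outside -1 to 1 is refused whole. A call with a gripper value outside its range is refused whole. The fingers move at their own pace and stop on an object; "newtons" is the grip in N (left out, the last holds). Time passes only in rows, so rows that do not move let the fingers close. It gives the time, the measured TCP pose, the force and the opening at its end, in the units of the state.
- r.state(): the state, without advancing time (a new reading comes with each control period).
- r.camera(name): name is "scene" or "top"; returns the picture (384x512x3 uint8, red, green, blue); there is no depth.
- r.get_calibration(name): a dict with "fx", "fy", "cx", "cy" (pixels), "R" (3x3) and "t" (3): a world point X has camera coordinates R X + t. Camera axes: x right, y down, z forward; pixel columns grow to the right and rows downward; lengths in mm; the calibration is good to about 2 mm. A picture is of the moment at which its call begins. get_calibration takes no time and is no camera call.
- r.finish_job(): hands the job in, once; it reports no verdict.
The state is a dict: "clock": time; "joints": joint angles; "dq": joint speeds; "joint_torque": joint torques, N m; "tcp_pos": TCP position; "tool_rot": TCP orientation; "force": force on the tool from outside, world axes, zero at the start; "moment": the same for the moment, N m; "width": finger opening in mm.
Only numpy, scipy, OpenCV 4.12 (cv2) and the standard library are available. Lean on these libraries where they do the work, as an engineer would, in place of code of your own. Each camera call takes 0.05 s, during which the arm holds its last target. There are 200 camera calls.

## Working session

There is one attempt and no reset: what is moved stays moved. The work goes in short steps, Python scripts to look and compute and a tool call to move; the robot and the scene stay as the last step left them, time stands still between calls to the robot, and variables do not carry over. Pictures are saved under pics/ and viewed, about 8 in all and at most 12, crops included, and the job is handed in when it is done.

Besides the shell and the picture viewer there is one more tool, called after "Request:" as a command line: name --argument value ..., lists and objects as JSON in quotes. apply_moves: Moves the arm, as the interface text tells. Scaled input: -1 to 1 covers 4 cm each way for a shift and 0.15 rad each way for a turn. Its arguments: {"type":"object","properties":{"motion":{"type":"array"},"newtons":{"type":"number"}},"required":["motion"]}

```bash
mkdir -p pics; python3 - <<'E'
from workcell import r
import cv2,numpy as np
s=r.state();print(s['clock'],s['tcp_pos'],s['tool_rot'],s['width'],r.pinch_z)
for n in("scene","top"):
    im=r.camera(n);cv2.imwrite(f'pics/{n}0.png',im[:,:,::-1]);np.save(f'pics/{n}0.npy',im)
    c=r.get_calibration(n);print(n,c)
a=[cv2.imread(f'pics/{n}0.png') for n in("scene","top")]
E
```

```text
0.0 [284.55439426 583.33824431 229.85727226] [ 8.48045481e-01  5.29921740e-01 -1.10214071e-03  7.72183052e-04] 85.33738617037243 18.700000000000003
scene {'fx': 454.80417638942123, 'fy': 454.80417638942123, 'cx': 259.7998836114688, 'cy': 183.24170203960375, 'R': array([[-0.87906176, -0.4761787 ,  0.02245605],
       [-0.31114509,  0.53743382, -0.78380713],
       [ 0.36116362, -0.69600197, -0.62059818]]), 't': array([ 510.31892596,  293.57034502, 1504.37137258])}
top {'fx': 427.7411445451904, 'fy': 427.7411445451904, 'cx': 259.1229715875089, 'cy': 188.3860105700713, 'R': array([[-4.44346854e-02, -9.99012260e-01,  2.51960859e-04],
       [-9.76473693e-01,  4.33789271e-02, -2.11228303e-01],
       [ 2.11008734e-01, -9.63189632e-03, -9.77436720e-01]]), 't': array([3.40785983e-01, 6.43723216e+02, 1.34732153e+03])}
```

View pics/scene0.png

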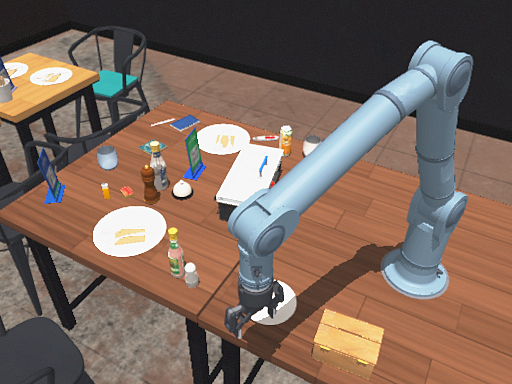

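View pics/top0.png

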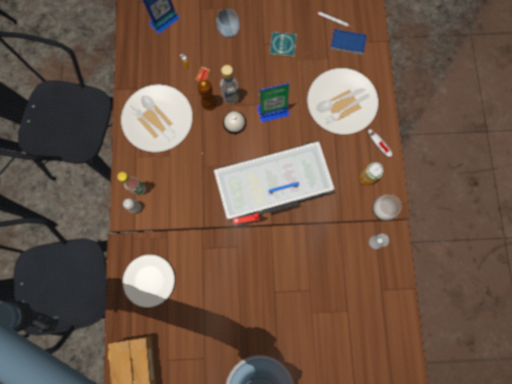

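The top view shows the caddy with its white lid centred near (274,180), the blue bar at (284,188) and the red lever at (247,218). The bystanders are well off to the sides. Next I'll measure these.

```bash
cat > h.py <<'E'
import numpy as np,cv2
from workcell import r
def ray(n,u,v,z):
    c=r.get_calibration(n);R=c['R'];C=-R.T@c['t']
    d=R.T@np.array([(u-c['cx'])/c['fx'],(v-c['cy'])/c['fy'],1]);return C+d*(z-C[2])/d[2]
def proj(n,X):
    c=r.get_calibration(n);p=c['R']@np.array(X,float)+c['t'];return np.array([c['fx']*p[0]/p[2]+c['cx'],c['fy']*p[1]/p[2]+c['cy']])
def mask(im,which):
    h=cv2.cvtColor(im,cv2.COLOR_RGB2HSV);H,S,V=cv2.split(h)
    return ((S>140)&(V>70)&((H>100)&(H<125) if which=='blue' else ((H<5)|(H>174))))
E
python3 - <<'E'
from h import *
T=np.load('pics/top0.npy')
def comp(im,w,x0,x1,y0,y1):
    m=mask(im,w).astype(np.uint8);z=np.zeros_like(m);z[y0:y1,x0:x1]=m[y0:y1,x0:x1];return np.argwhere(z)[:,::-1]
b=comp(T,'blue',250,310,170,205);c=b.mean(0);print(len(b),c,b.min(0),b.max(0),'bar',ray('top',*c,150))
w=np.array([ray('top',*p,150)[:2] for p in b]);u,s,vt=np.linalg.svd(w-w.mean(0));d=vt[0]*np.sign(vt[0][1]);yaw=np.arctan2(-d[0],d[1]);print('yaw',yaw,'len',np.ptp((w-w.mean(0))@d))
# lid quad
h=cv2.cvtColor(T,cv2.COLOR_RGB2HSV);m=((h[...,1]<60)&(h[...,2]>130)).astype(np.uint8);z=np.zeros_like(m);z[135:228,205:342]=m[135:228,205:342]
cs=max(cv2.findContours(z,0,2)[0],key=cv2.contourArea)
w=np.array([ray('top',*p,118)[:2] for p in cs[:,0].astype(float)],np.float32);print('lid',cv2.minAreaRect(w))
a=comp(T,'red',220,310,200,230);print('red',len(a),a.min(0),a.max(0),a.mean(0))
for yw in (yaw,):
    R=np.array([[np.cos(yw),-np.sin(yw)],[np.sin(yw),np.cos(yw)]])
    o=ray('top',*c,150)[:2]-R@[-40,-20];print('origin',o)
    for n,p,zz in(('pivot',(-94,150),99.5),('peg',(-94,86),153.5),('hinge',(86,0),95)):
        X=o+R@p;print(n,X,proj('top',[*X,zz]),proj('scene',[*X,zz]))
k=T[195:230,210:310];cv2.imwrite('pics/c1.png',cv2.resize(T[135:235,200:345,::-1],None,fx=5,fy=5,interpolation=cv2.INTER_CUBIC))
E
```

```text
53 [284.26415094 186.66037736] [270 183] [297 191] bar [ 627.58667457 -106.02980493  150.        ]
yaw 0.22033180181663325 len 88.24977641431221
lid ((660.7383422851562, -74.74089050292969), (171.1834716796875, 358.4405822753906), 13.222657203674316)
red 146 [235 213] [259 223] [248.46575342 218.2739726 ]
origin [662.24860572 -77.77116857]
pivot [537.73804464  48.05855835] [236.67339597 219.67371338] [264.61173582 204.25902033]
peg [551.72546324 -14.39424079] [255.94667401 211.80385682] [269.80973513 181.51434928]
hinge [746.16955457 -58.97557483] [267.03476844 155.82677009] [229.912003   171.65014047]
```

View pics/c1.png

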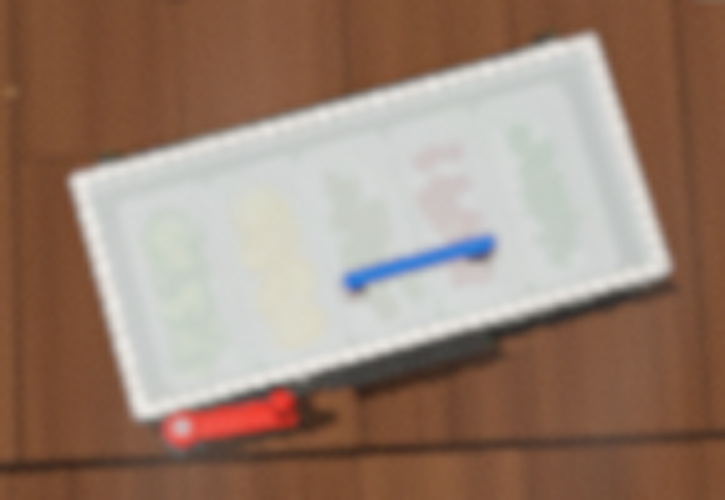

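The lever has its pivot at about (236,221) and the peg top at about (256.7,214.6), so it is swung out slightly (around 0.1 rad). The bar runs between the standoffs at (270,191) and (298,184). I'll turn the tool first and run a cross-check in the scene view.

```bash
python3 - <<'E'
from h import *
print('peg top',ray('top',256.7,214.6,153.5), 'pivot',ray('top',236,221,107))
S=np.load('pics/scene0.npy');m=mask(S,'red');p=np.argwhere(m[140:230,240:300])[:,::-1]+[240,140]
print(len(p),p.min(0),p.max(0)); t=p[p[:,1].argsort()][:6];print(t.tolist(),ray('scene',*(t.mean(0)+[0,.5]),153.5))
b=mask(S,'blue');q=np.argwhere(b[140:200,240:290])[:,::-1]+[240,140];print(len(q),q.min(0),q.max(0),q.mean(0),ray('scene',*q.mean(0),150))
cv2.imwrite('pics/c2.png',cv2.resize(S[135:230,205:315,::-1],None,fx=6,fy=6,interpolation=cv2.INTER_CUBIC))
E
```

```text
peg top [542.95884419 -16.33088806 153.5       ] pivot [532.53251249  49.98287786 107.        ]
16 [271 181] [274 186]
[[272, 181], [271, 182], [272, 182], [273, 182], [274, 182], [271, 183]] [541.86349777 -13.5650751  153.5       ]
34 [260 156] [266 171] [263.20588235 163.23529412] [ 626.53163957 -104.75538291  150.        ]
```

Request:
apply_moves --motion '[0,0,0,1,1,0,0,0,1,1,0,0,0,1,1,0,0,0,1,1,0,0,0,1,1,0,0,0,0.95,1,0,0,0,0,1]' --newtons 20

```text
clock: 0.8
tcp_pos: [284.6, 583.8, 230.5]
tool_rot: [0.994, 0.112, -0.0, 0.001]
force: [0.4, -0.3, -0.1]
width: 85.5
```

View pics/c2.png

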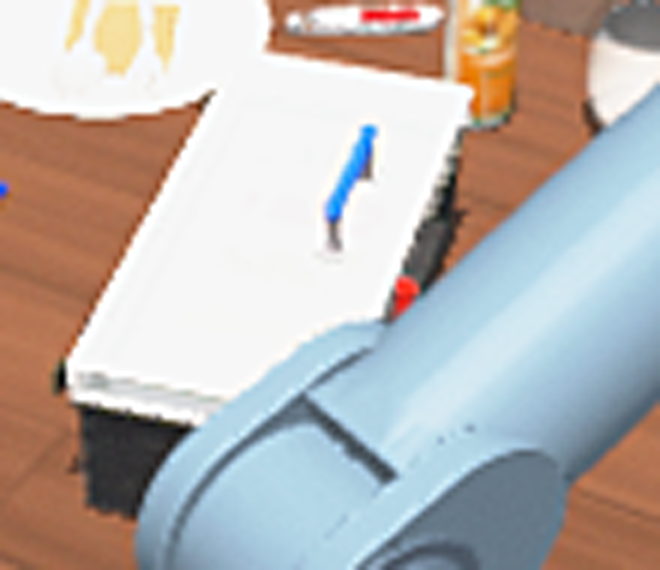

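The two views agree to 2–3 mm. The peg is at about (543,-16) and the bar at about (627,-105), with yaw 0.224. Now travelling to above the peg.

Request:
apply_moves --motion '[0.175,0.944,0,0,1,0.175,0.944,0,0,1,0.175,0.944,0,0,1,0.175,0.944,0,0,1,0.175,0.944,0,0,1,0.175,0.944,0,0,1,0.175,0.944,0,0,1,0.175,0.944,0,0,1,0.175,0.944,0,0,1,0.175,0.944,0,0,1]'

```text
clock: 1.8
tcp_pos: [437.5, 230.0, 231.2]
tool_rot: [0.993, 0.114, -0.0, -0.0]
force: [-0.2, 0.4, 0.4]
width: 85.3
```

Request:
apply_moves --motion '[0.175,0.944,0,0,1,0.175,0.944,0,0,1,0.175,0.944,0,0,1,0.175,0.944,0,0,1,0.175,0.944,0,0,1,0.175,0.944,0,0,1,0.175,0.944,0,0,1,0,0,0.5,0,0.6,0,0,0,0,0.6]'

```text
clock: 2.7
tcp_pos: [541.9, -16.7, 209.0]
tool_rot: [0.994, 0.112, -0.003, 0.0]
force: [-0.3, 1.0, -0.9]
width: 59.1
```

```bash
python3 - <<'E'
from h import *
s=r.state();print(s['clock'],s['tcp_pos'],s['tool_rot'],s['force'],s['width'])
a=r.camera('scene');b=r.camera('top')
f=lambda im,x,y:cv2.resize(im[y:y+100,x:x+130,::-1],None,fx=4.5,fy=4.5,interpolation=cv2.INTER_CUBIC)
cv2.imwrite('pics/c3.png',np.vstack([f(a,205,130),f(b,205,145)])[:600*2:1][:, :][::1] if 0 else cv2.resize(np.hstack([f(a,205,130),f(b,205,145)]),(800,308)))
E
```

```text
2.7 [541.89920801 -16.67602955 209.0011556 ] [ 9.93736832e-01  1.11713681e-01 -2.66671356e-03  2.25591163e-04] [-0.30837117  0.98155638 -0.87274118] 59.14219090553239
```

View pics/c3.png

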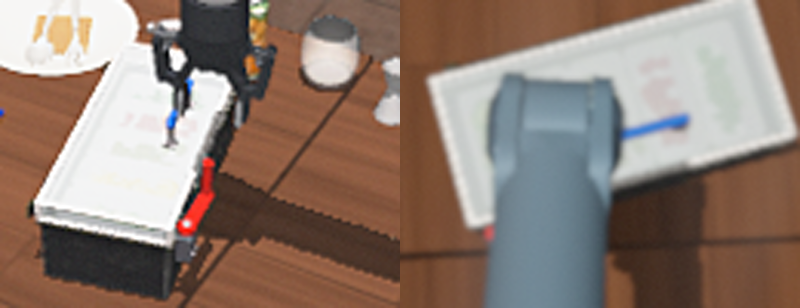

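The scene view clearly shows the red peg top at px (272.6,182.6), as predicted, with the open jaws above it on either side. Now I'll descend and grip the peg.

Request:
apply_moves --motion '[0,0,0.7,0,0.6,0,0,0.7,0,0.6,0,0,0.65,0,0.6,0,0,0,0,0.6,0,0,0,0,0,0,0,0,0,0,0,0,0,0,0,0,0,0,0,0,0,0,0,0,0]' --newtons 20

```text
clock: 3.7
tcp_pos: [545.0, -15.2, 130.9]
tool_rot: [0.994, 0.112, 0.001, -0.0]
force: [-0.8, -0.4, 7.1]
width: 11.0
```

```bash
python3 - <<'E'
from h import *
s=r.state();print(s['clock'],s['tcp_pos'],s['tool_rot'],s['force'],s['width'])
p=s['tcp_pos'][:2]
piv=np.array([536.5,49.]);v=p-piv;print('R',np.hypot(*v))
yaw=.224
# latch angle: direction heading (-pi/2+yaw - th)
th=(-np.pi/2+yaw)-np.arctan2(v[1],v[0]);print('th',th)
# arc rows in tool frame, tool turns 'k' per row with +turn clockwise; tool heading h
h=2*np.arctan2(s['tool_rot'][1],s['tool_rot'][0]);rad=64
e=lambda t:piv+64*np.array([np.cos(-np.pi/2+yaw-t),np.sin(-np.pi/2+yaw-t)])
d=.1
D=e(th+d)-e(th);hx=h
print('h',h,'tool shift units',np.array([np.cos(h)*D[0]+np.sin(h)*D[1],np.sin(h)*D[0]-np.cos(h)*D[1]])/40,'turn',d/.15)
print('pegs start/end',e(th),e(1.4))
E
```

```text
3.7 [545.04568666 -15.15469833 130.87624037] [ 9.93705704e-01  1.12014491e-01  1.30167197e-03 -1.84971648e-04] [-0.81807031 -0.35626535  7.10739758] 11.046708979279277
R 64.72135720274574
th 0.09157517306828744
h 0.22450033351169751 tool shift units [-0.15832189 -0.02264624] turn 0.6666666666666667
pegs start/end [544.95044001 -14.43965687] [477.4232051   24.38430777]
```

Gripped at width 11 mm, about the peg's diameter. Lever angle is about 0.09. Next I'll swing it along the arc, with the tool turning along with the lever.

Request:
apply_moves --motion '[0,0,-0.1,0,0,-0.158,-0.022,0,0.667,0,-0.158,-0.022,0,0.667,0,-0.158,-0.022,0,0.667,0,-0.158,-0.022,0,0.667,0,0,0,0,0,0]'

```text
clock: 4.3
tcp_pos: [516.3, -13.5, 131.9]
tool_rot: [0.996, -0.088, -0.002, 0.0]
force: [-0.8, -1.3, -6.5]
width: 10.9
```

Request:
apply_moves --motion '[-0.158,-0.022,0,0.667,0,-0.158,-0.022,0,0.667,0,-0.158,-0.022,0,0.667,0,-0.158,-0.022,0,0.667,0,-0.158,-0.022,0,0.667,0,-0.158,-0.022,0,0.667,0,-0.158,-0.022,0,0.667,0,-0.158,-0.022,0,0.667,0,-0.158,-0.022,0,0.667,0,0,0,0,0,0]'

```text
clock: 5.3
tcp_pos: [473.0, 23.1, 131.9]
tool_rot: [0.86, -0.511, -0.003, 0.002]
force: [-5.5, -0.4, -3.2]
width: 10.7
```

```bash
python3 - <<'E'
from h import *
s=r.state();p=s['tcp_pos'][:2];print(s['clock'],s['tcp_pos'],s['force'],s['width'],s['joints'])
piv=np.array([536.5,49.]);v=p-piv
print('R',np.hypot(*v),'th',(-np.pi/2+.224)-np.arctan2(v[1],v[0]),(-np.pi/2+.224)-np.arctan2(v[1],v[0])+2*np.pi)
a=r.camera('scene')
cv2.imwrite('pics/c4.png',cv2.resize(a[130:250,205:345,::-1],None,fx=4,fy=4,interpolation=cv2.INTER_CUBIC))
E
```

```text
5.3 [473.00297541  23.06508411 131.88942359] [-5.52365746 -0.39378047 -3.20004998] 10.681819215489497 [-0.92013251  0.24212706  0.87493877  2.12675379 -0.24088894  0.88012194
 -0.97588238]
R 68.58929941074275 th 1.407032748456983 7.690218055636569
```

View pics/c4.png

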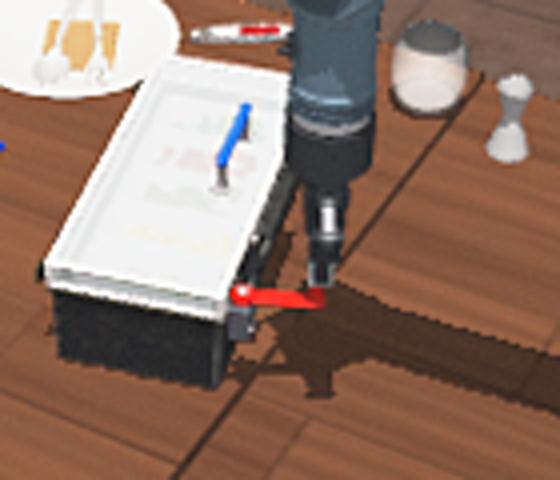

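The scene view shows the lever (crop 240–325, 297) pointing straight out from the front, and its geometry gives about 1.4 rad. The lid is still shut. I'll release, rise, and turn back.

Request:
apply_moves --motion '[0,0,0,0,0.35,0,0,0,0,0.35,0,0,-0.7,0,0.35,0,0,-0.8,0,0.35,0,0,-0.9,0,0.35,0,0,0,0,0.35]'

```text
clock: 5.95
tcp_pos: [482.5, 23.0, 235.4]
tool_rot: [0.859, -0.512, 0.005, -0.006]
force: [0.3, 0.1, -0.1]
width: 29.9
```

Request:
apply_moves --motion '[0,0,0,-0.963,0.6,0,0,0,-0.963,0.6,0,0,0,-0.963,0.6,0,0,0,-0.963,0.6,0,0,0,-0.963,0.6,0,0,0,-0.963,0.6,0,0,0,-0.963,0.6,0,0,0,-0.963,0.6,0,0,0,-0.963,0.6,0,0,0,0,0.6]'

```text
clock: 6.95
tcp_pos: [477.6, 22.7, 229.7]
tool_rot: [0.994, 0.112, 0.001, -0.0]
force: [-0.5, -0.7, 0.2]
width: 51.1
```

```bash
python3 - <<'E'
from h import *
s=r.state();print(s['clock'],s['tcp_pos'],s['tool_rot'],s['width'],s['force'])
q=s['tool_rot'];h=2*np.arctan2(q[1],q[0])
S=r.camera('scene');T=r.camera('top');m=mask(S,'blue');b=np.argwhere(m[140:200,240:290])[:,::-1]+[240,140]
m=mask(T,'blue');t=np.argwhere(m[170:205,250:310])[:,::-1]+[250,170]
print(len(b),b.mean(0),ray('scene',*b.mean(0),150),len(t),ray('top',*t.mean(0),150))
D=np.array([627.,-105.5])-s['tcp_pos'][:2];print('h',h,np.array([np.cos(h)*D[0]+np.sin(h)*D[1],np.sin(h)*D[0]-np.cos(h)*D[1]])/40)
p=np.argwhere(mask(T,'red')[200:250,220:310])[:,::-1]+[220,200];print('red',len(p),p.min(0) if len(p) else 0,p.max(0) if len(p) else 0)
E
```

```text
6.95 [477.62672077  22.71044697 229.68698087] [ 9.93733974e-01  1.11766222e-01  1.04490050e-03 -8.83039809e-05] 51.08355003405378 [-0.50707169 -0.65154373  0.21279432]
39 [263.38461538 162.82051282] [ 627.20488746 -107.44490668  150.        ] 55 [ 627.40992016 -105.19458425  150.        ]
h 0.2240005871981215 [2.92904449 3.95469758]
red 0 0 0
```

Request:
apply_moves --motion '[0.586,0.791,0,0,0.6,0.586,0.791,0,0,0.6,0.586,0.791,0,0,0.6,0.586,0.791,0,0,0.6,0.586,0.791,0,0,0.6,0,0,0.5,0,0.6,0,0,0,0,0.6]'

```text
clock: 7.75
tcp_pos: [624.8, -106.2, 206.5]
tool_rot: [0.994, 0.11, -0.003, 0.0]
force: [-0.5, 1.3, -0.2]
width: 51.2
```

```bash
python3 - <<'E'
from h import *
a=r.camera('scene');s=r.state();print(s['tcp_pos'])
cv2.imwrite('pics/c5.png',cv2.resize(a[120:240,205:345,::-1],None,fx=4,fy=4,interpolation=cv2.INTER_CUBIC))
E
```

```text
[ 624.98996462 -105.16393402  207.48161066]
```

View pics/c5.png

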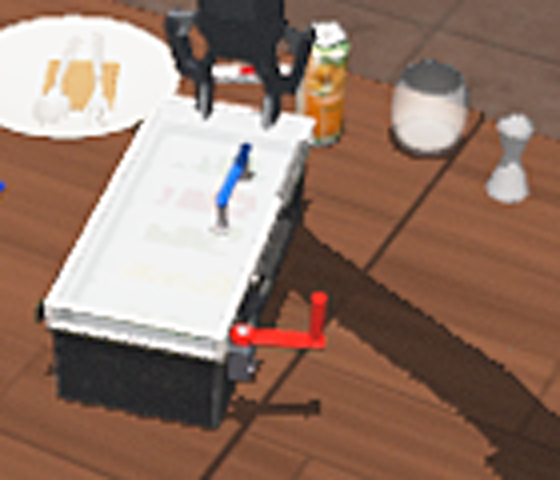

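The lever stays swung out (pivot at crop (240,333), peg at (319,300)), and the jaws are above and on both sides of the bar. I'll descend and grip.

Request:
apply_moves --motion '[0.05,0,0.65,0,0.6,0,0,0.6,0,0.6,0,0,0.6,0,0.6,0,0,0,0,0.6,0,0,0,0,0,0,0,0,0,0,0,0,0,0,0,0,0,0,0,0,0,0,0,0,0]' --newtons 80

```text
clock: 8.7
tcp_pos: [625.5, -105.8, 137.2]
tool_rot: [0.994, 0.111, -0.002, -0.001]
force: [-7.7, 1.3, 7.3]
width: 9.4
```

The grip sits about 6 mm high on the pads. I'll regrip a little lower.

Request:
apply_moves --motion '[0,0,0,0,0.4,0,0,0,0,0.4,-0.05,0,0.15,0,0.4,0,0,0,0,0.4,0,0,0,0,0,0,0,0,0,0,0,0,0,0,0,0,0,0,0,0]' --newtons 80

```text
clock: 9.5
tcp_pos: [625.5, -105.4, 129.3]
tool_rot: [0.994, 0.112, -0.001, -0.0]
force: [-2.6, 0.7, 2.9]
width: 9.8
```

Request:
apply_moves --motion '[0.015,0,-0.04,0,0,0.015,0,-0.04,0,0,0.015,0,-0.04,0,0,0.015,0,-0.04,0,0,0.015,0,-0.04,0,0,0,0,0,0,0]'

```text
clock: 10.1
tcp_pos: [629.6, -104.4, 138.3]
tool_rot: [0.994, 0.112, 0.0, -0.0]
force: [0.3, 0.4, -4.1]
width: 9.7
```

Request:
apply_moves --motion '[0.025,0,-0.05,0,0,0.025,0,-0.05,0,0,0.025,0,-0.05,0,0,0.025,0,-0.05,0,0,0.025,0,-0.05,0,0,0.025,0,-0.05,0,0,0,0,0,0,0,0,0,0,0,0]'

```text
clock: 10.9
tcp_pos: [635.8, -102.9, 149.9]
tool_rot: [0.994, 0.112, 0.001, -0.0]
force: [1.9, 0.5, -4.7]
width: 9.9
```

```bash
python3 - <<'E'
from h import *
a=r.camera('scene');s=r.state();print(s['clock'],s['tcp_pos'],s['force'],s['width'])
cv2.imwrite('pics/c6.png',cv2.resize(a[120:240,205:345,::-1],None,fx=4,fy=4,interpolation=cv2.INTER_CUBIC))
E
```

```text
10.95 [ 635.80045458 -102.8856687   149.95084733] [ 2.65411012  0.05490373 -4.024864  ] 9.692103529035483
```

View pics/c6.png

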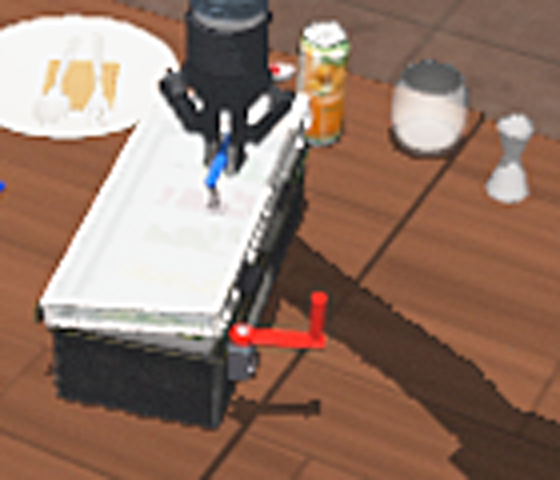

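```bash
python3 - <<'E'
from h import *
y=.224;R=np.array([[np.cos(y),-np.sin(y)],[np.sin(y),np.cos(y)]]);o=np.array([627,-105.5])-R@[-40,-20]
def P(cx,cy,z,t):
    dx,dz=cx-86,z-95;c,s=np.cos(t),np.sin(t)
    X=[*(o+R@[86+c*dx+s*dz,cy]),95-s*dx+c*dz];return ((proj('scene',X)-[205,120])*4).round(0)
for t in(0,.07,.12,.165,.2):print(t,P(-40,22,118,t),P(-79,174,118,t),P(-40,25,150,t))
s=r.state();print(s['force'],s['dq'].max() if hasattr(s['dq'],'max') else s['dq'])
E
```

```text
0 [220. 225.] [216. 336.] [220. 200.]
0.07 [218. 218.] [214. 325.] [216. 191.]
0.12 [217. 212.] [212. 317.] [212. 185.]
0.165 [215. 207.] [210. 311.] [209. 180.]
0.2 [213. 203.] [208. 305.] [206. 176.]
[ 2.65411012  0.05490373 -4.024864  ] 0.001590230697456508
```

The image shows the standoff foot at crop (214,204) and the bar's near end at (209,182). That matches a lid angle of about 0.17–0.19 rad, in agreement with the 20.7 mm TCP rise. The arm is still and the grip is holding, so I'll hand in.

```bash
python3 -c "
from workcell import r
print(r.finish_job());s=r.state();print(s['clock'],s['tcp_pos'],s['force'],s['width'])"
```

```text
the job is handed in; nothing more can be done
None
the job is handed in; nothing more can be done
```

The job is handed in at about 11 s. The latch lever is swung out, the seal is broken, and the gripper is still holding the blue bar with the lid about 3 cm open at the front. No verdict was reported.

- **Latch:** I gripped the red peg and swung the lever along its arc to about 1.4 rad with the lid shut. A later picture showed it still pointing straight out from the front.
- **Lid:** I gripped the bar at 80 N and regripped once about 8 mm lower, because the first grip sat high on the pads. I then lifted slowly until the seal let go. I saw no sign of the lid flying up.
- **Last checks:** The gripper rise gives a lid angle of about 0.165 rad, and the picture gives 0.17–0.19 rad. Both are inside the 0.115–0.27 rad window. The arm was still, the opening was 9.7 mm on the bar, and the load was about 4 N.
- **Disagreements:** The finger opening read 9.4–9.9 mm on the 12 mm bar, which I took as soft pads squeezing. The peak seal force did not show in the end-of-call readings, which never went above 5 N. Peg and bar positions from the two cameras differed by 2–3 mm.
- **Bystanders:** The arm stayed clear of them. Those in the last picture (soda can, tumbler, jigger) looked unmoved. The salt shaker and sauce bottle were not re-checked.

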